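# Shut the parts chest, dial the padlock open and present it at the staple

## Task

Close up the loaded parts chest: swing its lid fully shut. Then open the dial padlock in the rubber rest, whose first numbers are already set: turn its dial clockwise, feeling for the clicks and not going past, until the long rib on the dial clicks in facing the index stud beside the shackle, and pull the shackle out to its stop. Finish holding the opened lock still in the air, its case just above the chest's staple without touching it, ready to be hung on, and do not let go; leave everything else lying where it is.

Things in the scene. Friction and masses are not known exactly. Their poses are not given: they have to be found in the camera images.
- chest: Grey sheet-steel parts chest fixed on the bench, 200 mm deep (x) by 280 mm wide (y) by 90 mm high, open at the top under its hinged lid. Origin: centre of its underside; x points from its front (the side with the staple, facing the robot) to its back, z up.
- chest_lid (a joint): The chest's lid: hinge at the back rim, rad, 0 = fully shut, grows as it opens; starts between 0.55 and 1.05. A stiff hinge: it stays where it is left; about 5 N near its front closes it. Plate 4 mm thick, 206 mm from hinge to front edge, 288 mm wide; a slotted lip 70 mm wide reaches 237 mm from the hinge and drops over the staple.
- chest_hinge (a point): Middle of the lid's hinge line, on the chest's back rim 90 mm above the bench; the hinge axis is the chest's y axis. Axes as the chest's.
- lid_press (a point): Point on the lid's outer (upper) face, on its centre line, 165 mm from the hinge: a good place to push it shut with the closed fingers. Moves with the lid; its z axis is the outward normal of the face.
- staple_top (a point): Top of the staple, an upright U of 6 mm steel rod, 26 mm wide over its legs (its plane is the chest's y-z plane), standing 18 mm in front of the chest's front wall; the top is 125 mm above the bench, 30 mm above the shut lid's lip.
- padlock: Large laminated-steel dial padlock, about 0.6 kg, loose on its back, dial up, 12 mm above the bench in a fixed black rubber rest (80 x 78 mm) whose 7 mm rim keeps the case from turning and sliding. Case 66 mm (x) by 64 mm (y) by 30 mm thick (z). Origin: centre of the case's underside; -x points out through the shackle, z up through the dial.
- padlock_center (a point): Centre of the padlock's case, 15 mm above its underside, on the dial's axis.
- dial (a joint): The padlock's dial, rad, grows clockwise seen from above; 0 = long rib facing the index stud (the opening place). Click notches every pi/6: 0, -0.524, -1.047...; starts two to five clicks short of 0. Let go, it falls into the nearest notch; under 0.1 N m turns it. Ends at -3.0 and 0.75. The shackle is free within about 0.08 of 0, blocked elsewhere; past 0.40 the setting is spoilt.
- dial_knob (a point): Middle of the dial's round fluted grip, on its axis, 47 mm above the case's underside. The grip is 28 mm in diameter and 20 mm tall (35 to 55 mm above the underside), on a flat skirt 52 mm in diameter whose top, with the ribs, lies up to 38 mm above the underside.
- dial_rib (a point): Middle of the one long rib (11 x 5 mm, 3 mm high) on the dial's skirt, 20 mm from the dial's axis; it turns with the dial. The index stud (6 mm square) is on the case 29 mm from the dial's axis, at the shackle end (-x of the padlock).
- shackle (a joint): How far the shackle is pulled out of the case, m: 0 = shut, 0.014 = its stop, fully open; slides along the padlock's -x. With the dial at 0 about 2 N pulls it out and it stays where it is left; the lock's own weight does it too when the lock is lifted by the shackle.
- shackle_crown (a point): Middle of the shackle's crown: a 10 mm round bar, straight for 22 mm along the padlock's y, 15 mm above the case's underside and 50 mm out from the case when shut. Inside, the bow is 32 mm wide and 45 mm deep. Moves with the shackle. Lifted here with a grip of 20 N or less the lock swings down to hang below the fingers, case centre up to 97 mm under the crown when open.
- keyed_lock: Bystander: small brass keyed padlock without a dial, 40 x 44 x 22 mm, lying beside the rubber rest. Origin: centre of its underside.
- feeler_gauge: Bystander: folded steel feeler gauge, 100 x 22 x 12 mm, lying beside the rubber rest. Origin: centre of its underside.
- gearcase_cap: Bystander: grey cast-aluminium gearcase cap, 72 mm in diameter, 36 mm high, at the back, between the chest and the padlock. Origin: centre of its underside.
- tin_cup: Bystander: tin cup 72 mm in diameter, 70 mm high, with two brass shear pins in it. Origin: centre of its underside.
- plug_socket: Bystander: red plastic spark plug socket, 28 mm in diameter, 65 mm high, standing. Origin: centre of its underside.

How it is judged (in metres and radians):
On the way, in this order (a step that is already met when the one before it is completed fails the run):
1. the chest's lid is fully shut (value of joint chest_lid below 0.035 rad), for 0.2 s.
2. the dial rests with its rib at the index stud, the shackle still shut (value of joint dial between -0.13 and 0.13 rad and value of joint shackle below 0.004 m), for 0.2 s.
3. the shackle is pulled open (value of joint shackle above 0.011 m), for 0.2 s.
At the end, for the whole second after the job is handed in: Lid shut (under 0.035 rad); shackle out at least 11 mm, dial still at its opening place; the fingers hold the lock still in the air, off the chest, its case centre within 50 mm sideways of the staple top and 20 to 160 mm above it (value of joint chest_lid below 0.035 rad and value of joint shackle above 0.011 m and value of joint dial between -0.25 and 0.25 rad and horizontal distance between padlock_center and staple_top below 0.05 m and z of padlock_center in the frame of staple_top between 0.02 and 0.16 m and contact force between the fingers and padlock above 1 N and contact force between padlock and chest below 0.2 N and linear speed of padlock below 0.05 m/s); the arm keeps its last pose, push and grip.
It fails at once if the dial is turned past its opening place into the next notch (value of joint dial above 0.4 rad).
It fails at once if a bystander is pushed more than 30 mm or tipped over (distance of any of keyed_lock, feeler_gauge, gearcase_cap, tin_cup, plug_socket from where it was at the start of the episode above 0.03 m or angle between any of tin_cup, plug_socket's own z axis and vertical above 0.6 rad).
It also fails if it takes over 72 s, if anything falls off the work surface, if the arm or the gripper's body presses on something with over 40 N, if the wrist force passes 120 N, or if a joint passes its speed limit or range.

## Robot

A 6-joint arm with a two-finger parallel gripper is mounted at the origin on the work surface. World frame = base frame: x ahead of the robot, y to its left, z up, the work surface at z = 0. Lengths are in mm, angles in rad, forces in N, time in s.
With the tool pointing down it reaches from about 300 to 775 mm from the base axis. Payload 14.6 kg.
Tool frame: the origin (TCP) lies on the mounting face of the last link; the fingertips stand 199 mm ahead of it and the grasp point (between the pads) lies 180 mm ahead of it; z points along the fingers, y is the line along which they close (so a half turn about z gives the same grasp; the last joint's range is limited). The gripper opens to 94 mm and grips with 3 to 60 N. Pads are 16 mm wide; open, the fingers measure 119 mm over their backs; the gripper's body (75 mm by 177 mm) begins 78 mm behind the grasp point.
Start: joints at [-1.173, 0.3, 1.521, -0, 1.321, -0.067], TCP at [246.527, -491.646, 404.646] pointing down, gripper open.
Joint ranges: [-3.03, 3.03], [-0.79, 2.21], [0.23, 2.52], [-1.04, 4.18], [0, 3.07], [-2.55, 2.55]. Speed limits (rad/s): [2.22, 2.22, 2.57, 3.14, 3.14, 3.14].

## Interface

Orientations are given as [roll, pitch, yaw] about the fixed x, y, z axes, in that order (R = Rz(yaw) Ry(pitch) Rx(roll)).
In Python, from cell import manip gives the robot as it stands. The module is installed in compiled form; this text tells all that it offers.
- The arm moves only by the shell command python3 -m creep 'ROWS' [FORCE]. ROWS is a JSON object of lists of equal length, an entry for each row: "slide": the shift along the world's x, y, z in cm, a list of three; "turn": the turn about the world's z in rad; "claw": the opening, from 0 (shut) to 1 (fully open). A call has 1 to 8 rows; each row shifts and turns the commanded pose from where the row before left it; what a row does not reach is not made up. A row lasts 1/8 s, in which the tool goes at most 62.5 mm and 10.7 degrees, less where a joint would pass 70% of its speed; a pose out of reach is approached as far as the arm can. A call with a gripper value outside its range is refused whole. The fingers move at their own pace and stop on an object; FORCE is the grip in N (left out, the last holds). Time passes only in rows, so rows that do not move let the fingers close. It gives the time, the measured TCP pose, the force, the opening and the grip force at its end, in the units of the state.
- manip.read_state(): the state, without advancing time (a new reading comes with each control period).
- manip.camera(name): name is "scene" or "top" or "wrist"; returns (picture, depth): 480x640x3 uint8, red, green, blue; 480x640 float32, mm along the optical axis (not along the pixel's ray), 0 where there is no reading.
- manip.calibration(name): a dict with "intrinsics" (3x3 intrinsics, pixels), "pose" (4x4, takes a point from camera to world coordinates). Camera axes: x right, y up, looking along -z (the intrinsics and any distortion apply to the point x, -y, -z); pixel columns grow to the right and rows downward; lengths in mm; the calibration is good to about 2 mm. A picture is of the moment at which its call begins: read the wrist's pose just before it. calibration takes no time and is no camera call; for the wrist camera it gives the pose at the moment of the call.
- manip.sign_off(): hands the job in; it is judged then, once.
Trained networks look in the newest picture that a camera, given by its name, has taken for a name from the list of things; names that differ only in an ending like _2 or _b are one class to them, and where a whole thing is asked for, a point or a joint stands for the part that bears it (a point fixed in the world has none). Each returns a list of dicts, best first, with "score" (0 to 1); they miss things now and then, are a little off and sometimes report something else, mostly with a low value. They report only what shows in the picture. A call takes as long as a camera call.
- manip.cut_out(query, camera): "mask" (480x640 bool, what is visible of it) and "position" ([column, row] in pixels, amid what is visible of it).
The state is a dict: "clock": time; "joints": joint angles; "qd": joint speeds; "effort": joint torques, N m; "eef_pos": TCP position; "eef_rot": TCP orientation; "wrist_force": force on the tool from outside, world axes, zero at the start; "moment": the same for the moment, N m; "finger_gap": finger opening in mm; "finger_force": force on a finger pad.
Only numpy, scipy, OpenCV 4.12 (cv2) and the standard library are available. Lean on these libraries where they do the work, as an engineer would, in place of code of your own. Each camera call takes 0.05 s, during which the arm holds its last target. There are 200 camera calls.

## Working session

There is one attempt and no reset: what is moved stays moved. The work goes in short steps, Python scripts to look and compute and a shell command to move; the robot and the scene stay as the last step left them, time stands still between calls to the robot, and variables do not carry over. Pictures are saved under pics/ and viewed, at most 10 in all, crops included, and the job is handed in when it is done.

```bash
mkdir -p pics
cat > h.py <<'E'
import numpy as np, cv2
from cell import manip
def pts(cam,depth,mask,cal=None):
    c=cal or manip.calibration(cam); K=np.array(c["intrinsics"]); T=np.array(c["pose"])
    v,u=np.nonzero(mask&(depth>0)); d=depth[v,u]
    p=np.c_[(u-K[0,2])/K[0,0]*d,-(v-K[1,2])/K[1,1]*d,-d]
    return p@T[:3,:3].T+T[:3,3]
def save(im,n): cv2.imwrite("pics/"+n,im[:,:,::-1])
E
python3 - <<'E'
from h import *
print(manip.calibration("top"))
for cam in["top","scene"]:
    im,d=manip.camera(cam); save(im,cam+"0.png")
    for q in["chest","chest_lid","padlock","dial_knob","dial_rib","shackle","keyed_lock","feeler_gauge","gearcase_cap","tin_cup","plug_socket"]:
        for r in manip.cut_out(q,cam)[:2]:
            P=pts(cam,d,r["mask"])
            if len(P): print(cam,q,round(r["score"],2),np.round(r["position"]),len(P),np.round(np.median(P,0)),np.round(np.percentile(P,2,axis=0)),np.round(np.percentile(P,98,axis=0)))
s=manip.read_state();print(s)
E
```

```text
{'intrinsics': array([[587.08504492,   0.        , 326.10803417],
       [  0.        , 587.08504492, 236.47163537],
       [  0.        ,   0.        ,   1.        ]]), 'pose': array([[-8.55005146e-02,  9.68973500e-01, -2.31905192e-01,
         3.06512026e+02],
       [-9.96337226e-01, -8.34651133e-02,  1.85932126e-02,
         2.00028314e+01],
       [-1.33966287e-03,  2.32645505e-01,  9.72560679e-01,
         1.31873934e+03],
       [ 0.00000000e+00,  0.00000000e+00,  0.00000000e+00,
         1.00000000e+00]])}
top chest 0.93 [208. 246.] 14170 [603. 250.  48.] [500. 109.   1.] [706. 385. 267.]
top chest_lid 0.73 [195. 212.] 5226 [636. 248. 217.] [586. 110.  93.] [715. 388. 289.]
top padlock 0.82 [426. 236.] 1168 [ 589. -224.   42.] [ 519. -261.   18.] [ 634. -190.   69.]
top dial_knob 0.63 [383. 234.] 426 [ 610. -118.   12.] [ 561. -129.    1.] [ 657. -107.   18.]
top dial_knob 0.58 [429. 231.] 455 [ 599. -222.   49.] [ 577. -248.   41.] [ 627. -200.   70.]
top dial_rib 0.85 [426. 236.] 419 [ 598. -223.   49.] [ 577. -248.   42.] [ 624. -202.   70.]
top dial_rib 0.74 [355. 325.] 9
[... 2099 characters left out ...]
ck': 1.2, 'joints': array([-1.17257903e+00,  2.99930968e-01,  1.52101720e+00,  1.56283877e-05,
        1.32073931e+00, -6.65816206e-02]), 'qd': array([ 1.52695642e-03, -1.80035884e-03,  5.13129531e-04, -2.83257853e-04,
        8.20318216e-05,  4.12459013e-04]), 'effort': array([ 2.47447298e-05, -5.31672156e+01, -3.52907288e+01,  7.08630052e-02,
        2.14283861e-02, -4.05613685e-05]), 'eef_pos': array([ 246.53749042, -491.63924464,  404.62130184]), 'eef_rot': array([-3.14149905e+00, -2.14173133e-05,  4.64795047e-01]), 'wrist_force': array([ 0.77225092, -0.31940937, -0.00713081]), 'moment': array([-0.02365464,  0.00857529,  0.0088418 ]), 'finger_force': 0.0, 'finger_gap': 93.85284155031471}
```

View pics/top0.png

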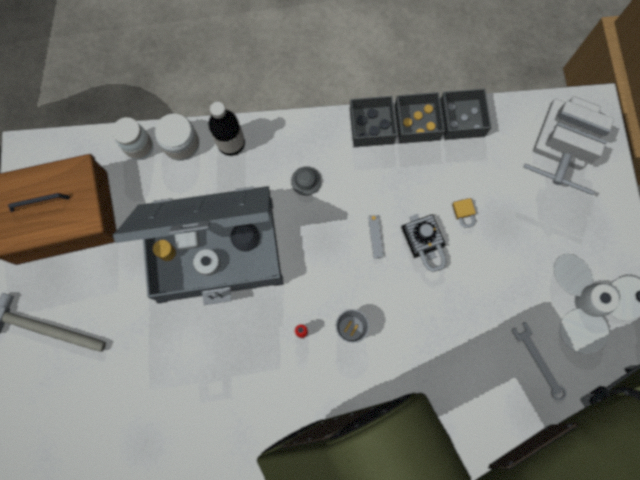

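Run:
```python
from h import *
im,d=manip.camera("top")
m=manip.cut_out("chest_lid","top")[0]["mask"]
P=pts("top",d,cv2.erode(m.astype(np.uint8),np.ones((5,5))).astype(bool))
c=P.mean(0);n=np.linalg.svd(P-c,full_matrices=False)[2][2];n*=np.sign(n[2]);r=(P-c)@n
k=abs(r)<4;c=P[k].mean(0);n=np.linalg.svd(P[k]-c,full_matrices=False)[2][2];n*=np.sign(n[2])
print("lid",c,n,np.std((P[k]-c)@n),k.mean())
m=manip.cut_out("chest","top")[0]["mask"]
P=pts("top",d,m)
# front wall rim & staple: pts with x small, z>70
for lo,hi in[(60,100),(100,130)]:
    Q=P[(P[:,2]>lo)&(P[:,2]<hi)&(P[:,0]<570)]; print(lo,len(Q),np.round(Q[np.argsort(Q[:,0])[::max(1,len(Q)//25)]],0).tolist())
m=manip.cut_out("padlock","top")[0]["mask"]
P=pts("top",d,m);Q=P[(P[:,2]>38)&(P[:,2]<48)][:,:2].astype(np.float32);print("case+skirt",cv2.minAreaRect(Q))
Q=P[(P[:,2]>60)];print("knob",Q.mean(0),len(Q))
```

```text
lid [641.86631845 247.73153862 207.14643344] [0.83627875 0.05372406 0.54566617] 1.2464755009890682 0.9166468206715884
60 1136 [[480.0, 249.0, 67.0], [484.0, 241.0, 63.0], [488.0, 260.0, 63.0], [491.0, 245.0, 66.0], [494.0, 240.0, 68.0], [499.0, 218.0, 67.0], [503.0, 367.0, 72.0], [504.0, 221.0, 66.0], [505.0, 347.0, 89.0], [506.0, 315.0, 93.0], [507.0, 300.0, 76.0], [508.0, 288.0, 91.0], [509.0, 266.0, 71.0], [510.0, 214.0, 64.0], [511.0, 225.0, 76.0], [513.0, 200.0, 95.0], [514.0, 180.0, 76.0], [515.0, 173.0, 77.0], [517.0, 161.0, 89.0], [518.0, 128.0, 77.0], [519.0, 140.0, 89.0], [522.0, 127.0, 90.0], [533.0, 380.0, 76.0], [545.0, 104.0, 62.0], [556.0, 107.0, 95.0], [567.0, 108.0, 94.0]]
100 43 [[488.0, 250.0, 104.0], [489.0, 250.0, 114.0], [489.0, 244.0, 125.0], [489.0, 246.0, 123.0], [490.0, 228.0, 110.0], [490.0, 249.0, 108.0], [490.0, 228.0, 123.0], [490.0, 248.0, 104.0], [490.0, 251.0, 121.0], [490.0, 231.0, 108.0], [490.0, 249.0, 119.0], [490.0, 230.0, 122.0], [490.0, 232.0, 123.0], [491.0, 234.0, 123.0], [491.0, 238.0, 125.0], [491.0, 240.0, 126.0], [491.0, 242.0, 125.0], [491.0, 244.0, 125.0], [491.0, 248.0, 127.0], [491.0, 228.0, 113.0], [492.0, 246.0, 123.0], [492.0, 250.0, 123.0], [492.0, 228.0, 122.0], [492.0, 236.0, 126.0], [492.0, 234.0, 124.0], [493.0, 241.0, 128.0], [493.0, 232.0, 122.0], [493.0, 238.0, 125.0], [493.0, 243.0, 128.0], [493.0, 230.0, 120.0], [493.0, 240.0, 124.0], [493.0, 245.0, 127.0], [493.0, 228.0, 113.0], [494.0, 231.0, 129.0], [494.0, 248.0, 124.0], [494.0, 239.0, 128.0], [495.0, 230.0, 121.0], [495.0, 238.0, 125.0], [495.0, 228.0, 119.0], [495.0, 236.0, 122.0], [495.0, 234.0, 120.0], [495.0, 242.0, 125.0], [538.0, 104.0, 100.0]]
case+skirt ((579.9339599609375, -230.06411743164062), (109.44983673095703, 64.05290222167969), 15.024240493774414)
knob [ 600.43618727 -224.07555718   66.83836504] 144
```

The top view shows the chest at lower left with its lid half open and the staple near (215,295). The padlock is at (425,235) with its shackle toward lower right, the keyed lock at (465,210) and the feeler gauge at (377,237). I put the hinge at about (709,253,90), the staple at (492,239,125), the chest yaw at about 0.065 and the lid angle at about 1.0.

```bash
python3 -m creep '{"slide":[[2.5,4.6,1.4],[2.5,4.6,1.4],[2.5,4.6,1.4],[2.5,4.6,1.4],[2.5,4.6,1.4],[2.5,4.6,1.4],[2.5,4.6,1.4],[2.5,4.6,1.4]],"turn":[-0.05,-0.05,-0.05,-0.05,-0.05,-0.05,-0.05,-0.05],"claw":[0,0,0,0,0,0,0,0]}' 20; python3 -m creep '{"slide":[[2.6,4.6,0],[2.6,4.6,0],[2.6,4.6,0],[2.6,4.6,0],[2.6,4.6,0],[2.6,4.6,0],[2.6,4.6,0],[2.6,4.6,0]],"turn":[0,0,0,0,0,0,0,0],"claw":[0,0,0,0,0,0,0,0]}'
```

```text
clock: 2.4
eef_pos: [447.0, -121.9, 517.3]
eef_rot: [3.141, -0.0, 0.063]
wrist_force: [1.0, 0.1, -0.8]
finger_gap: 17.2
finger_force: 0.0
clock: 3.4
eef_pos: [655.1, 245.9, 516.7]
eef_rot: [-3.142, -0.0, 0.065]
wrist_force: [0.3, -0.7, 0.1]
finger_gap: 0.4
finger_force: 0.0
```

```bash
python3 -m creep '{"slide":[[0,0,-4],[0,0,-3.5],[-2.4,0,-1],[-1.3,0,-1.1],[-1.3,0,-1.1],[-1.2,0,-1.2],[-1.2,0,-1.2],[0,0,0]],"turn":[0,0,0,0,0,0,0,0],"claw":[0,0,0,0,0,0,0,0]}'; python3 -m creep '{"slide":[[-0.9,0,-1.4],[-0.9,0,-1.4],[-0.6,0,-1.5],[-0.6,0,-1.5],[-0.3,0,-1],[0,0,-0.8],[0,0,0]],"turn":[0,0,0,0,0,0,0],"claw":[0,0,0,0,0,0,0]}'
```

```text
clock: 4.4
eef_pos: [580.2, 244.4, 385.2]
eef_rot: [3.141, 0.001, 0.065]
wrist_force: [-0.8, 0.7, 0.5]
finger_gap: 0.5
finger_force: 0.0
clock: 5.28
eef_pos: [547.6, 244.4, 309.0]
eef_rot: [3.141, 0.001, 0.065]
wrist_force: [0.6, 0.1, 0.2]
finger_gap: 0.2
finger_force: 0.0
```

Run:
```python
from h import *
im,d=manip.camera("top"); save(im,"top1.png")
K=np.array(manip.calibration("top")["intrinsics"])
P=pts("top",d,np.ones(d.shape,bool))
Q=P[(P[:,0]>540)&(P[:,0]<700)&((abs(P[:,1]-130)<15)|(abs(P[:,1]-340)<20))&(P[:,2]>50)]
print(len(Q)); print(np.linalg.lstsq(np.c_[Q[:,:2],np.ones(len(Q))],Q[:,2],rcond=None)[0],np.median(Q,0))
```

```text
1281
[-8.15036650e-02 -2.38108155e-03  1.54593944e+02] [640.90298584 134.44648526 102.22005369]
```

```bash
python3 -m creep '{"slide":[[0,0,-0.7],[0,0,-0.6],[0,0,-0.3],[0,0,0]],"turn":[0,0,0,0],"claw":[0,0,0,0]}';  python3 -m creep '{"slide":[[0,0,-0.1],[0,0,-0.1],[0,0,0]],"turn":[0,0,0],"claw":[0,0,0]}'
```

```text
clock: 5.82
eef_pos: [547.5, 244.4, 294.4]
eef_rot: [-3.141, -0.0, 0.065]
wrist_force: [-5.5, -1.3, 10.2]
finger_gap: 0.7
finger_force: 5.2
clock: 6.2
eef_pos: [547.4, 244.4, 294.2]
eef_rot: [-3.141, -0.001, 0.065]
wrist_force: [-11.9, -4.4, 27.6]
finger_gap: -0.1
finger_force: 13.7
```

```bash
python3 -m creep '{"slide":[[0,0,4],[0,0,4],[0.5,-5.2,1],[0.5,-5.2,1],[0.5,-5.2,0.5],[0.5,-5.2,0],[0.5,-5.2,0],[0.5,-5.2,0]],"turn":[0,0,0,0,0,0,0,0],"claw":[0,0,0,0.1,0.2,0.3,0.4,0.5]}'; python3 -m creep '{"slide":[[0.5,-5.2,0],[0.5,-5.2,0],[0.5,-5.2,0],[0,0,0],[0,0,0]],"turn":[0,0,0,0,0],"claw":[0.5,0.5,0.5,0.5,0.5]}'
python3 - <<'E'
from h import *
s=manip.read_state();print(s["joints"],s["eef_rot"],s["eef_pos"],s["finger_gap"])
im,d=manip.camera("wrist");save(im,"w1.png")
c=manip.calibration("wrist");print(c["pose"])
for q in["dial_knob","dial_rib","padlock","shackle"]:
    for r in manip.cut_out(q,"wrist")[:2]:
        P=pts("wrist",d,r["mask"],c);print(q,round(r["score"],2),np.round(r["position"]),len(P),*[np.round(np.percentile(P,k,axis=0)) for k in(2,50,98)] if len(P) else [])
im,d=manip.camera("top")
P=pts("top",d,np.ones(d.shape,bool))
Q=P[(P[:,0]>540)&(P[:,0]<700)&(P[:,1]>125)&(P[:,1]<360)&(P[:,2]>50)&(P[:,2]<130)]
print(len(Q)); print(np.linalg.lstsq(np.c_[Q[:,:2],np.ones(len(Q))],Q[:,2],rcond=None)[0])
E
```

```text
clock: 7.2
eef_pos: [577.5, -69.4, 396.5]
eef_rot: [3.141, -0.0, 0.065]
wrist_force: [1.0, 0.1, 0.1]
finger_gap: 44.3
finger_force: 0.0
clock: 7.82
eef_pos: [592.5, -223.4, 396.3]
eef_rot: [-3.141, 0.001, 0.065]
wrist_force: [-0.1, 0.3, 0.3]
finger_gap: 46.8
finger_force: 0.0
[-4.18343379e-01  4.94065526e-01  1.27204890e+00  9.58610679e-05
  1.37609826e+00  1.08778765e+00] [-3.14122140e+00  5.05422034e-04  6.46468187e-02] [ 592.52381003 -223.3668995   396.26338416] 46.82526059974057
[[ 6.53641138e-02  9.67403395e-01  2.44659364e-01  6.62373426e+02]
 [-9.97861479e-01  6.33786376e-02  1.59880333e-02 -2.17330294e+02]
 [-3.92994877e-05 -2.45181198e-01  9.69477271e-01  3.75595446e+02]
 [ 0.00000000e+00  0.00000000e+00  0.00000000e+00  1.00000000e+00]]
dial_knob 0.96 [325. 206.] 3140 [ 578. -248.   44.] [ 604. -225.   47.] [ 625. -202.   67.]
dial_rib 0.82 [327. 205.] 3071 [ 579. -249.   45.] [ 605. -225.   47.] [ 625. -203.   67.]
padlock 0.63 [330. 211.] 7557 [ 522. -262.   27.] [ 599. -227.   42.] [ 636. -193.   67.]
shackle 0.73 [343. 283.] 1488 [ 517. -266.   -1.] [ 538. -247.   30.] [ 570. -213.   32.]
shackle 0.71 [325. 205.] 3088 [ 579. -248.   45.] [ 605. -225.   47.] [ 625. -203.   67.]
7944
[1.49764597e-03 1.66750605e-03 9.50172421e+01]
```

View pics/w1.png

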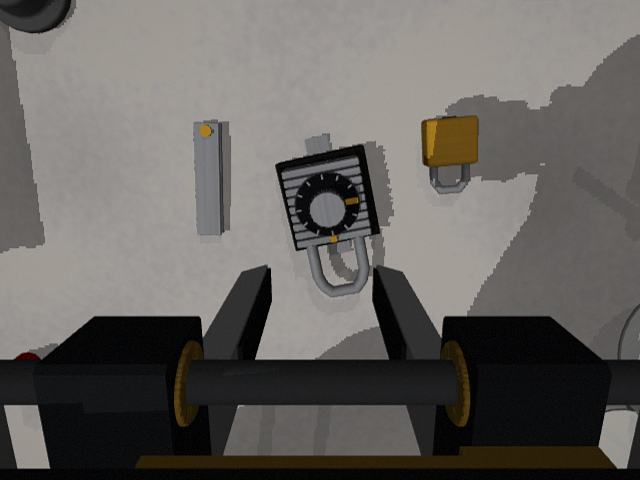

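The wrist view shows the padlock in its rest with the knob at about (327,208). The long orange rib is at (351,201) and the stud at (334,240), so about 3 clicks clockwise are needed. The keyed lock at (450,150) and the gauge at (208,180) are clear, and the top depth shows the lid lying flat.

```bash
cat >> h.py <<'E'
def orange(im,d,lo,hi,c,box):
    hsv=cv2.cvtColor(im,cv2.COLOR_RGB2HSV);m=cv2.inRange(hsv,(12,120,90),(32,255,255))>0
    b=np.zeros_like(m);b[box[1]:box[3],box[0]:box[2]]=1
    n,L,st,ce=cv2.connectedComponentsWithStats((m&b).astype(np.uint8))
    return [(int(st[i,4]),np.round(ce[i],1),np.round(pts("wrist",d,L==i,c).mean(0),1)) for i in range(1,n) if st[i,4]>8]
E
python3 - <<'E'
from h import *
im,d=manip.camera("wrist");c=manip.calibration("wrist")
o=orange(im,d,0,0,c,(280,150,390,260))
m=manip.cut_out("dial_knob","wrist")[0]["mask"];P=pts("wrist",d,m,c)
K=P[P[:,2]>63];k=(K.min(0)+K.max(0))/2;print("knob",k,K.mean(0),np.ptp(K,axis=0))
S=P[(P[:,2]<52)];(ctr,r)=cv2.minEnclosingCircle(S[:,:2].astype(np.float32));print("skirt",ctr,r)
for a in o: print(a,np.arctan2(*(a[2]-K.mean(0))[1::-1]),np.hypot(*(a[2]-K.mean(0))[:2]))
m=manip.cut_out("shackle","wrist")[0]["mask"];Q=pts("wrist",d,m,c);Q=Q[(Q[:,2]>22)&(Q[:,2]<45)]
v=(Q.mean(0)-k);print("yaw",np.arctan2(v[1],v[0])+np.pi,len(Q)); Rr=Q[:,:2]-k[:2]; print(cv2.minAreaRect(Q[:,:2].astype(np.float32)))
E
```

```text
knob [ 601.69993313 -226.18588627   65.60104356] [ 601.95564184 -226.16210854   65.80848209] [28.95198081 28.71122696  5.18632599]
skirt (601.1318359375, -226.23023986816406) 26.56878089904785
(59, array([352., 201.]), array([ 606.4, -245.8,   48.8])) -1.3482301772801797 20.13452508787108
(44, array([333.7, 238.9]), array([ 572.7, -233.6,   44.4])) -2.892629420686692 30.186334798846524
yaw 0.2621480731052266 1445
((543.2778930664062, -241.69247436523438), (55.215538024902344, 51.70035171508789), 15.066595077514648)
```

```bash
python3 -m creep '{"slide":[[0.46,-0.14,0],[0.46,-0.14,0],[0,0,-1],[0,0,-1.5],[0,0,-1.5],[0,0,-1.5],[0,0,-1.5],[0,0,-1.5]],"turn":[0.17,0.17,0.17,0.17,0.17,0.17,0.17,0.17],"claw":[0.5,0.5,0.5,0.5,0.5,0.5,0.5,0.5]}' 30; python3 -m creep '{"slide":[[0,0,-2],[0,0,-2],[0,0,-1.2],[0,0,-0.5],[0,0,0],[0,0,0],[0,0,0],[0,0,0]],"turn":[0.17,0,0,0,0,0,0,0],"claw":[0.5,0.5,0.5,0.5,0.1,0.1,0.1,0.1]}'
```

```text
clock: 9.28
eef_pos: [601.7, -226.4, 311.2]
eef_rot: [3.142, 0.0, 1.43]
wrist_force: [-0.1, -0.1, 0.0]
finger_gap: 46.9
finger_force: 0.0
clock: 10.28
eef_pos: [601.8, -226.5, 255.3]
eef_rot: [3.141, 0.0, 1.595]
wrist_force: [1.0, 0.1, 3.3]
finger_gap: 27.3
finger_force: 30.0
```

```bash
python3 -m creep '{"slide":[[0,0,0],[0,0,0],[0,0,0],[0,0,0],[0,0,0],[0,0,0],[0,0,0],[0,0,0]],"turn":[-0.15,-0.15,-0.15,-0.15,-0.15,-0.15,-0.15,0],"claw":[0.1,0.1,0.1,0.1,0.1,0.1,0.1,0.1]}'
python3 - <<'E'
from h import *
im,d=manip.camera("wrist");save(im[:,:],"w2.png");c=manip.calibration("wrist")
for a in orange(im,d,0,0,c,(200,150,450,420)):print(a)
print(manip.read_state()["moment"])
E
```

```text
clock: 11.28
eef_pos: [601.9, -226.6, 255.3]
eef_rot: [3.14, -0.001, 0.545]
wrist_force: [2.2, -2.0, 4.2]
finger_gap: 27.3
finger_force: 30.0
(47, array([332.6, 322.9]), array([ 584.6, -242.6,   48.7]))
(105, array([302.8, 328.7]), array([ 572.6, -232.4,   45.1]))
(260, array([406.6, 380.8]), array([ 633.2, -223.5,  172.2]))
(11, array([235.4, 379.1]), array([ 618.2, -198.3,  172.4]))
(21, array([235.3, 385.3]), array([ 617.7, -198.7,  173.1]))
(112, array([235. , 403.7]), array([ 615. , -200.3,  173.7]))
[-0.41056014 -0.51604409 -0.03201306]
```

View pics/w2.png

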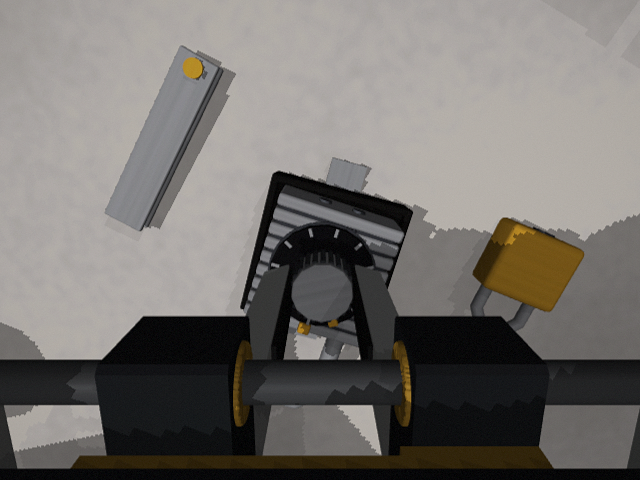

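The rib at (333,323) is one click short of the stud at (303,329), so the turn followed without slipping.

```bash
python3 -m creep '{"slide":[[0,0,0],[0,0,0],[0,0,0],[0,0,0],[0,0,0],[0,0,0],[0,0,0],[0,0,0]],"turn":[-0.15,-0.15,-0.15,-0.07,0,0,0,0],"claw":[0.1,0.1,0.1,0.1,0.1,0.5,0.5,0.5]}';python3 -m creep '{"slide":[[0,0,4],[0,0,6],[-1,-0.3,4.5],[0,0,0]],"turn":[0,0,0,0],"claw":[0.5,0.5,0.5,0.5]}'
python3 - <<'E'
from h import *
im,d=manip.camera("wrist");save(im[:,:],"w3.png");c=manip.calibration("wrist")
for a in orange(im,d,0,0,c,(200,100,450,260)):print(a)
r=manip.cut_out("dial_knob","wrist")[0];P=pts("wrist",d,r["mask"],c);K=P[P[:,2]>63];print(K.mean(0))
m=max(manip.cut_out("shackle","wrist"),key=lambda r:r["position"][1])["mask"];Q=pts("wrist",d,m,c);Q=Q[(Q[:,2]>22)&(Q[:,2]<45)];k=K.mean(0)
for y in(.22,.25,.28):
    u=np.array([-np.cos(y),-np.sin(y)]);a=(Q[:,:2]-k[:2])@u;b=(Q[:,:2]-k[:2])@np.array([-u[1],u[0]]);print(y,np.percentile(a,[0,50,99.5]),b.min(),b.max(),b[a>a.max()-12].mean(),Q[a>a.max()-10].mean(0))
print(manip.read_state()["joints"])
E
```

```text
clock: 12.32
eef_pos: [601.6, -226.3, 254.2]
eef_rot: [-3.141, 0.001, 0.026]
wrist_force: [0.9, -0.5, 0.5]
finger_gap: 46.7
finger_force: 0.0
clock: 12.82
eef_pos: [591.4, -229.5, 403.5]
eef_rot: [3.139, -0.005, 0.025]
wrist_force: [-0.2, -0.7, -0.7]
finger_gap: 47.1
finger_force: 0.0
(1632, array([431.1, 136.8]), array([ 656.2, -321.3,   17.7]))
(20, array([200.6, 136.5]), array([ 651.4, -121.3,    9.9]))
(89, array([323.5, 233.1]), array([ 575.4, -230.9,   43.9]))
[ 600.21976884 -225.23202094   63.67305892]
0.22 [32.23398336 65.33101443 86.85755057] -25.50937645595435 26.39273091829597 0.7008542934890012 [ 520.86929034 -243.39830314   27.47485296]
0.25 [32.85474246 65.46378484 86.89672754] -26.965791153836193 24.97368665441432 -1.2651376176918205 [ 521.04964015 -244.15334302   27.49077644]
0.28 [33.4459345  65.41634979 86.8419578 ] -28.787694988454547 23.76342377585368 -3.2515973922093706 [ 521.20344978 -244.75232338   27.48951054]
[-4.27466146e-01  4.96310438e-01  1.26443417e+00  4.11872762e-05
  1.38309786e+00  1.11813221e+00]
```

View pics/w3.png

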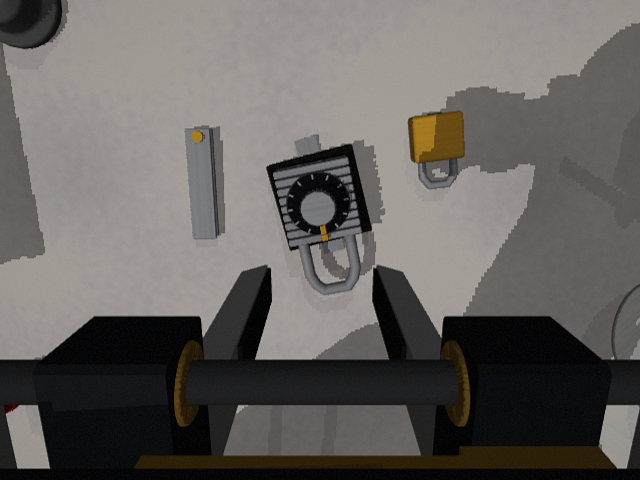

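The wrist view shows the rib at (324,233) in line with the stud, so the dial is at its opening place. The shackle crown is at about (335,288).

```bash
python3 -m creep '{"slide":[[-1,-0.2,0],[-1,-0.2,0],[-1,-0.2,0],[-1,-0.2,0],[-1,-0.2,0],[-1,-0.2,0],[-1.06,-0.27,0],[0,0,-2]],"turn":[0.16,0.16,0.16,0.16,0.16,0.16,0.16,0.16],"claw":[0.38,0.38,0.38,0.38,0.38,0.38,0.38,0.38]}' 18; python3 -m creep '{"slide":[[0,0,-2],[0,0,-2],[0,0,-2],[0,0,-2],[0,0,0]],"turn":[0.16,0.16,0.16,0.02,0],"claw":[0.38,0.38,0.38,0.38,0.38]}'
python3 - <<'E'
from h import *
im,d=manip.camera("wrist");save(im,"w4.png")
E
```

```text
clock: 13.98
eef_pos: [520.9, -244.3, 379.0]
eef_rot: [-3.141, -0.0, 1.31]
wrist_force: [0.9, -0.6, 0.2]
finger_gap: 36.0
finger_force: 0.0
clock: 14.6
eef_pos: [520.9, -243.9, 297.0]
eef_rot: [-3.138, -0.003, 1.805]
wrist_force: [0.2, -0.1, 0.1]
finger_gap: 35.6
finger_force: 0.0
```

View pics/w4.png

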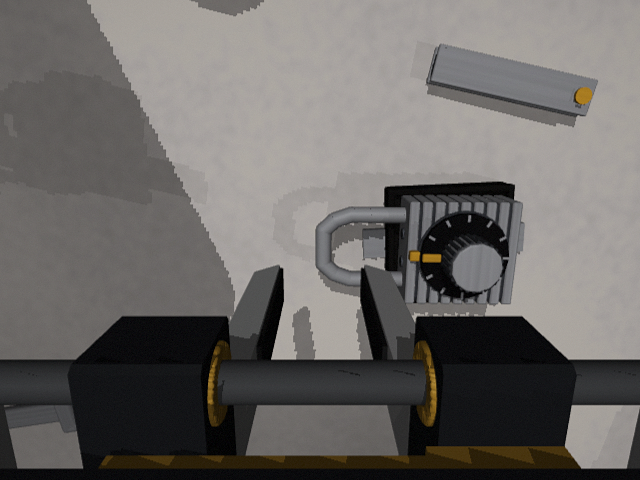

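The fingers straddle the crown line at (322,245), with the bow aligned to the gripper. I'll go down, grip and pull.

```bash
python3 -m creep '{"slide":[[0,0,-2.5],[0,0,-2.5],[0,0,-2],[0,0,-1.9],[0,0,0]],"turn":[0,0,0,0,0],"claw":[0.38,0.38,0.38,0.38,0.38]}' 18;  python3 -m creep '{"slide":[[0,0,0],[0,0,0],[0,0,0],[0,0,0]],"turn":[0,0,0,0],"claw":[0,0,0,0]}'
```

```text
clock: 15.28
eef_pos: [521.0, -244.1, 209.7]
eef_rot: [-3.14, -0.001, 1.805]
wrist_force: [-0.5, -0.2, -0.0]
finger_gap: 35.2
finger_force: 0.0
clock: 15.78
eef_pos: [521.2, -244.2, 211.1]
eef_rot: [3.141, 0.001, 1.805]
wrist_force: [-0.9, -0.5, 2.6]
finger_gap: 9.5
finger_force: 18.1
```

Gripped on the 10 mm bar. Next is the pull along the padlock's -x, direction (-0.974,-0.228).

```bash
python3 -m creep '{"slide":[[-0.4,-0.09,0],[-0.4,-0.09,0],[-0.4,-0.09,0],[-0.2,-0.05,0],[-0.1,-0.02,0],[0,0,0],[0,0,0]],"turn":[0,0,0,0,0,0,0],"claw":[0,0,0,0,0,0,0]}'
python3 - <<'E'
from h import *
im,d=manip.camera("wrist");save(im,"w5.png");c=manip.calibration("wrist")
im,d=manip.camera("top");save(im,"top5.png")
for r in manip.cut_out("dial_knob","top")[:2]:
    P=pts("top",d,r["mask"]);P=P[P[:,2]>60];print(r["score"],len(P),P.mean(0) if len(P) else 0)
E
```

```text
clock: 16.65
eef_pos: [506.2, -247.5, 210.6]
eef_rot: [3.142, 0.0, 1.805]
wrist_force: [3.3, -0.6, 1.8]
finger_gap: 9.5
finger_force: 18.1
```

View pics/w5.png

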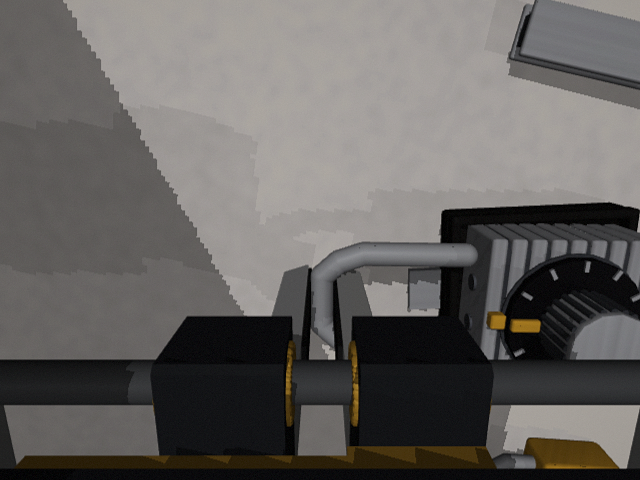

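The rib at (525,325) still faces the stud and the shackle is drawn out against only about 3 N. I'll lift along an arc so the case swings up over its rest.

```bash
python3 -m creep '{"slide":[[0.1,0.03,1.3],[0.15,0.03,1.3],[0.3,0.08,1.3],[0.45,0.1,1.3],[0.55,0.13,1.2],[0.65,0.15,1.2],[0.75,0.18,1.1],[0.85,0.2,1.1]],"turn":[0,0,0,0,0,0,0,0],"claw":[0,0,0,0,0,0,0,0]}'; python3 -m creep '{"slide":[[0.95,0.22,0.95],[1.0,0.24,0.85],[1.1,0.26,0.7],[1.15,0.27,0.7],[1.2,0.28,0.6],[1.2,0.28,0.6],[1.2,0.28,0.6],[0,0,0]],"turn":[0,0,0,0,0,0,0,0],"claw":[0,0,0,0,0,0,0,0]}';  python3 - <<'E'
from h import *
im,d=manip.camera("scene");save(im,"s6.png")
E
```

```text
clock: 17.8
eef_pos: [544.7, -238.4, 309.2]
eef_rot: [-3.141, -0.0, 1.805]
wrist_force: [0.5, 0.2, -5.6]
finger_gap: 9.4
finger_force: 18.0
clock: 18.8
eef_pos: [622.8, -219.9, 358.5]
eef_rot: [3.141, -0.0, 1.805]
wrist_force: [-0.5, -0.0, -6.9]
finger_gap: 9.5
finger_force: 18.0
```

View pics/s6.png

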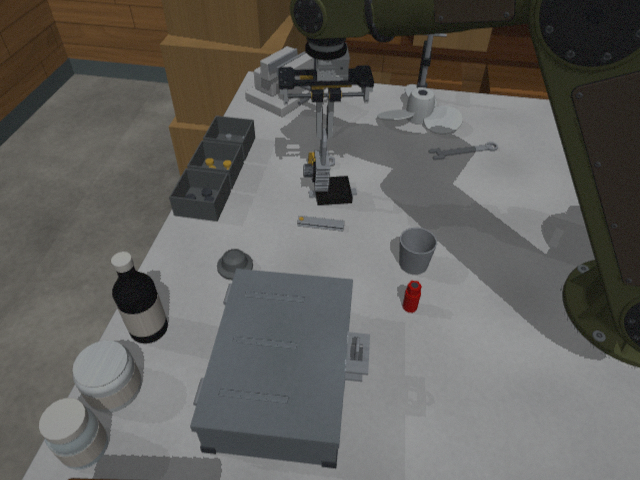

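The scene view shows the lid shut, the padlock hanging vertically under the fingers at (320,170), and the bystanders undisturbed. Next I'll raise it and carry it to the staple.

```bash
python3 -m creep '{"slide":[[0,0,1],[0,0,2],[0,0,2],[0,0,2],[0,0,2],[-0.3,1,1.2],[-0.6,2,0.8],[-0.8,2.8,0.2]],"turn":[0,0,0,0,0,0,0,0],"claw":[0,0,0,0,0,0,0,0]}'; python3 -m creep '{"slide":[[-0.9,3.2,0],[-0.9,3.2,0],[-0.9,3.2,0],[-0.9,3.2,0],[-0.9,3.2,0],[-0.9,3.2,0],[-0.9,3.2,0],[-0.9,3.2,0]],"turn":[0,0,0,0,0,0,0,0],"claw":[0,0,0,0,0,0,0,0]}'; python3 -m creep '{"slide":[[-0.9,3.2,0],[-0.9,3.2,0],[-0.8,2.8,0],[-0.7,2.4,0],[-0.5,1.8,0],[-0.4,1.2,0],[-0.2,0.6,0],[0,0,0]],"turn":[0,0,0,0,0,0,0,0],"claw":[0,0,0,0,0,0,0,0]}'
```

```text
clock: 19.85
eef_pos: [604.5, -160.8, 470.9]
eef_rot: [-3.142, -0.0, 1.805]
wrist_force: [0.9, 0.9, -5.4]
finger_gap: 9.3
finger_force: 18.0
clock: 20.85
eef_pos: [531.7, 95.7, 470.5]
eef_rot: [-3.141, -0.0, 1.806]
wrist_force: [1.0, 0.4, -6.0]
finger_gap: 9.2
finger_force: 18.0
clock: 21.85
eef_pos: [489.1, 245.7, 470.6]
eef_rot: [-3.141, 0.0, 1.805]
wrist_force: [0.8, 0.4, -5.8]
finger_gap: 9.0
finger_force: 18.0
```

```bash
python3 -m creep '{"slide":[[0.1,-0.3,0],[0.1,-0.3,0],[0,0,0],[0,0,0],[0,0,0],[0,0,0],[0,0,0],[0,0,0]],"turn":[0,0,0,0,0,0,0,0],"claw":[0,0,0,0,0,0,0,0]}'; python3 -m creep '{"slide":[[0,0,0],[0,0,0],[0,0,0],[0,0,0],[0,0,0],[0,0,0],[0,0,0],[0,0,0]],"turn":[0,0,0,0,0,0,0,0],"claw":[0,0,0,0,0,0,0,0]}'
python3 - <<'E'
from h import *
for cam in["scene","top"]:
    im,d=manip.camera(cam)
    if cam=="scene": save(cv2.resize(im[120:460,150:550],(800,680))[:600],"s7.png")
    for q in("padlock","shackle","dial_knob","tin_cup","plug_socket"):
        for r in manip.cut_out(q,cam)[:1]:
            P=pts(cam,d,r["mask"]);print(cam,q,round(r["score"],2),*[np.round(np.percentile(P,k,axis=0)) for k in(3,50,97)] if len(P) else [])
E
```

```text
clock: 22.85
eef_pos: [491.1, 239.8, 470.6]
eef_rot: [3.142, -0.0, 1.805]
wrist_force: [0.6, 0.1, -6.1]
finger_gap: 9.4
finger_force: 18.0
clock: 23.85
eef_pos: [491.1, 239.8, 470.6]
eef_rot: [-3.142, 0.0, 1.805]
wrist_force: [0.4, 0.6, -6.0]
finger_gap: 9.6
finger_force: 18.0
scene padlock 0.77 [476. 214. 116.] [497. 261. 206.] [531. 275. 281.]
scene shackle 0.94 [483.  60.   1.] [490. 256. 256.] [503. 266. 284.]
scene dial_knob 0.76 [507. 208.  95.] [519. 256. 193.] [535. 269. 208.]
scene tin_cup 0.96 [377. -72.   4.] [406. -25.  40.] [437.  -8.  69.]
scene plug_socket 0.81 [393.  36.  -2.] [410.  76.  42.] [422.  82.  65.]
top tin_cup 0.96 [376. -73.   0.] [411. -45.  13.] [438. -11.  73.]
top plug_socket 0.45 [395.  55.  20.] [407.  66.  64.] [421.  77.  71.]
```

View pics/s7.png

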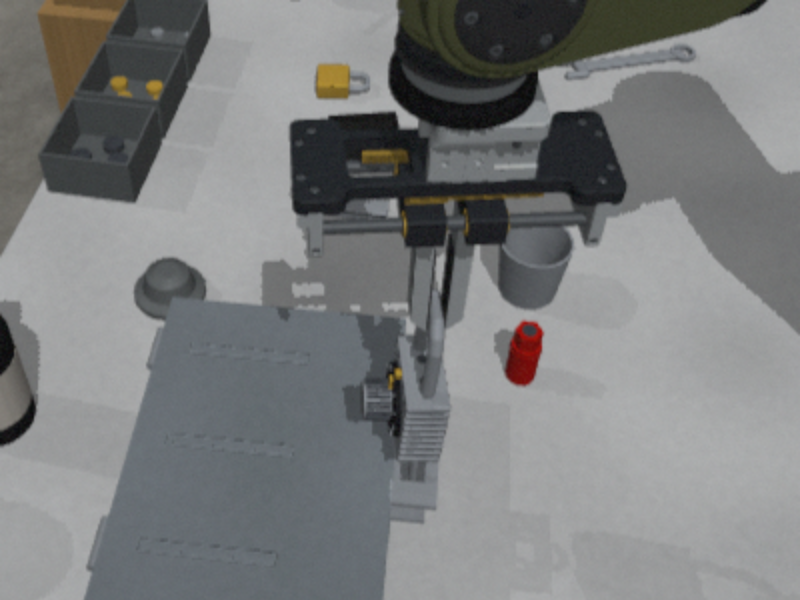

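The lock hangs still over the staple with the rib and stud aligned at (395,375). The knob is at z≈194 and the crown at about 290, 96 mm apart, so the shackle is fully out. The case is clear of the chest.

```bash
python3 -c "
from cell import manip
print(manip.sign_off())"
```

```text
the job is handed in; nothing more can be done
None
```

I handed the job in at about 24 s of the 72 s: the lid is shut, the dial is at its opening place, the shackle is pulled out, and the lock hangs still in the fingers just above the staple; sign-off gave no verdict.

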